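Tip the brass milling balls into the feeder's V-groove

ROBOT

A 6-joint arm with a two-finger parallel gripper is mounted at the origin on a cart in front of the work surface, level with it; the furniture and walls round the work are solid. World frame = base frame: x ahead of the robot, y to its left, z up, the work surface at z = 0. Lengths are in m, angles in rad, forces in N, time in s.
With the tool pointing down it reaches from about 0.35 to 0.975 m from the base axis. Payload 4.9 kg.
Tool frame: the origin (TCP) lies midway between the tips of the shut fingers; the grasp point (between the pads) lies 19 mm behind it; z points along the fingers, y is the line along which they close (so a half turn about z gives the same grasp; the last joint's range is limited). The gripper opens to 85 mm and grips with 20 to 120 N. Pads are 22 mm wide; open, the fingers measure 114 mm over their backs; the gripper's body (76 mm by 85 mm) begins 54 mm behind the grasp point. The pads swing forward as they close: fully open they stand 13 mm farther back than shut.
Start: joints at [-1.386, 0.053, 1.613, -0, 1.476, -0.119], TCP at [0.187, -0.596, 0.231] pointing down, gripper open.
Joint ranges: [-3.01, 3.01], [-1.01, 2.22], [0.06, 2.58], [-1.02, 4.17], [0.09, 2.62], [-3.14, 3.14]. Speed limits (rad/s): [2.57, 2.57, 3.14, 3.14, 3.14, 3.14].

INTERFACE

Orientations are given as a rotation vector (axis times angle).
In Python, from station import ctrl, optics, job gives the robot as it stands.
- The arm moves only by the shell command python3 -m jog 'ROWS' [OPENING] [FORCE]. ROWS is JSON, a list of rows, each a list of 2 entries, a list of its own where there are three numbers: the shift along the tool's x, y, z in m, then the turn, a rotation vector about the tool's x, y, z in rad. A call has 1 to 5 rows; each row is the pose to reach, as a shift and turn from the pose commanded when the call began, along the tool's axes at that moment; what a row does not reach only later rows make up. A row lasts 1/10 s, in which the tool goes at most 50 mm and 8.59 degrees, less where a joint would pass 70% of its speed; a pose out of reach is approached as far as the arm can. A call with a gripper value outside its range is refused whole. OPENING is the opening, from 0 (shut) to 1 (fully open), set as the call begins (- or left out, the last holds). The fingers move at their own pace and stop on an object; FORCE is the grip in N (left out, the last holds). Time passes only in rows, so rows that repeat a pose let the fingers close. It gives the time, the measured TCP pose, the force, the opening and the grip force at its end, in the units of the state.
- ctrl.get_obs(): the state, without advancing time (a new reading comes with each control period).
- optics.get_image(name): name is "scene" or "top"; returns a dict with "image" (480x640x3 uint8, blue, green, red), "fx", "fy", "cx", "cy" (pixels), "D" ([k1, k2, p1, p2, k3] as OpenCV has them; the pictures are not rectified), "rvec" (rotation vector, rad) and "tvec" (3), from world to camera coordinates, as OpenCV has them. Camera axes: x right, y down, z forward; pixel columns grow to the right and rows downward; lengths in m; the calibration is good to about 2 mm. A picture is of the moment at which its call begins. There is no depth.
- job.finish_job(): hands the job in; it is judged then, once.
The state is a dict: "t": time; "q": joint angles; "dq": joint speeds; "effort": joint torques, N m; "tool_pos": TCP position; "tool_rot": TCP orientation; "contact_force": force on the tool from outside, world axes, zero at the start; "wrist_torque": the same for the moment, N m; "opening": finger opening in m; "grip_force": force on a finger pad.
Only numpy, scipy, OpenCV 4.12 (cv2) and the standard library are available. Lean on these libraries where they do the work, as an engineer would, in place of code of your own. Each camera call takes 0.05 s, during which the arm holds its last target. There are 200 camera calls.

TASK

Two alike ball feeders stand on the desk. On the one whose tray holds the brass balls, take the black bar and tip the tray up so that all three balls run along its guide rail in single file into the silver V-groove, then lower the tray gently back onto its rest (do not let it drop) and let go. Leave the feeder with the white balls alone.

Things in the scene. Friction and masses are not known exactly. Their poses are not given: they have to be found in the camera images.
- brass_feeder: The fixed ball feeder whose dark tray holds the three brass-coloured balls; the other feeder is alike but for its balls. 230 mm long, 112 mm wide. Origin on the desk under the tray's hinge line; x from the handle end to the groove end, z up. The tray (106 mm long, 90 mm wide inside) reaches from x = 0 to -106 mm; the hinge runs along y at x = 0, z = 45 mm.
- brass_tray (a joint): Tilt of the tray with the brass-coloured balls, rad: 0 on its rest, grows as the handle end rises, stop at 0.6. Free hinge: the tray (0.25 kg) falls back if let go. Its floor falls 4 degrees to the handle, so at rest the balls lie at its back wall; they start to roll at about 0.1, run out well at 0.3 to 0.45, and a slanting rail leads them to the outlet.
- brass_handle (a point): Middle of the black round lifting bar of the tray with the brass-coloured balls: 10 mm thick, 87 mm free length along feeder y, held by two thin arms; at rest 90 mm above the desk and 135 mm from the hinge line (feeder x = -135 mm). The tray's back wall is 30 mm nearer the hinge, its top 34 mm lower. The bar swings with the tray and may turn between the fingers.
- white_feeder: The fixed ball feeder whose dark tray holds the three white ceramic balls; the other feeder is alike but for its balls. 230 mm long, 112 mm wide. Origin on the desk under the tray's hinge line; x from the handle end to the groove end, z up. The tray (106 mm long, 90 mm wide inside) reaches from x = 0 to -106 mm; the hinge runs along y at x = 0, z = 45 mm.
- white_tray (a joint): Tilt of the tray with the white ceramic balls, rad: 0 on its rest, grows as the handle end rises, stop at 0.6. Free hinge: the tray (0.25 kg) falls back if let go. Its floor falls 4 degrees to the handle, so at rest the balls lie at its back wall; they start to roll at about 0.1, run out well at 0.3 to 0.45, and a slanting rail leads them to the outlet.
- white_handle (a point): Middle of the black round lifting bar of the tray with the white ceramic balls: 10 mm thick, 87 mm free length along feeder y, held by two thin arms; at rest 90 mm above the desk and 135 mm from the hinge line (feeder x = -135 mm). The tray's back wall is 30 mm nearer the hinge, its top 34 mm lower. The bar swings with the tray and may turn between the fingers.
- brass_channel (a point): Point on the centre line of the silver V-groove of the brass balls' feeder, at half its length, 42 mm above the desk (about the height of the centres of balls lying there); axes as the feeder's. It lies at feeder x = 45, y = -32 mm; the groove runs from the tray's 25 mm wide outlet at x = 0 to an end stop at x = 86 mm, 11 degrees downhill.
- brass_ball1: One of the three brass-coloured balls, 20 mm across, about 25 g; it rolls freely, so its axes mean nothing.
- brass_ball1_center (a point): Centre of brass ball 1.
- brass_ball2: One of the three brass-coloured balls, 20 mm across, about 25 g; it rolls freely, so its axes mean nothing.
- brass_ball2_center (a point): Centre of brass ball 2.
- brass_ball3: One of the three brass-coloured balls, 20 mm across, about 25 g; it rolls freely, so its axes mean nothing.
- brass_ball3_center (a point): Centre of brass ball 3.

How it is judged:
By the outcome, as a careful person would: the job done as asked, in the order asked, and still so for the second after the job is handed in, with the robot touching nothing.
It also fails if it takes over 35 s, if anything falls off the work surface, if the arm or the gripper's body presses on something with over 40 N, if the wrist force passes 120 N, or if a joint passes its speed limit or range.

## Working session

There is one attempt and no reset: what is moved stays moved. The work goes in short steps, Python scripts to look and compute and a shell command to move; the robot and the scene stay as the last step left them, time stands still between calls to the robot, and variables do not carry over. Pictures are saved under pics/ and viewed, at most 10 in all, crops included, and the job is handed in when it is done.

```bash
mkdir -p pics
python3 - <<'E'
from station import ctrl, optics
import cv2,pickle
d={}
for n in("scene","top"):
    r=optics.get_image(n); d[n]=r; cv2.imwrite(f"pics/{n}0.png",r["image"]); print(n,r["fx"],r["D"],r["rvec"],r["tvec"])
pickle.dump(d,open("im0.pkl","wb"))
o=ctrl.get_obs(); print(o)
E
```

```text
scene 492.3548366521246 [-0.05842886  0.          0.          0.          0.        ] [ 1.95521167 -0.63474616  0.40360188] [-0.40497008  0.25529242  0.53006826]
top 611.1351129031976 [0.03168958 0.         0.         0.         0.        ] [ 2.20439105 -2.20583743  0.02995343] [0.07079702 0.55075709 0.97861467]
{'t': 0.1, 'q': array([-1.38598961e+00,  5.33324997e-02,  1.61415310e+00,  1.25728788e-05,
        1.47600545e+00, -1.18989663e-01]), 'dq': array([ 8.46304883e-04,  2.21058591e-05, -2.56394970e-03,  1.06842892e-03,
       -2.15288515e-03,  1.28988411e-03]), 'effort': array([ 4.85125784e-04, -3.94902670e+01, -3.71361423e+01, -1.06468553e-04,
        3.91143825e-03,  3.14837820e-06]), 'tool_pos': array([ 0.18687123, -0.59581907,  0.23016228]), 'tool_rot': array([-3.10354356e+00, -4.75080237e-01,  7.84197103e-05]), 'contact_force': array([-0.10028605, -0.45253056,  0.09539788]), 'wrist_torque': array([9.50131270e-05, 4.30535441e-02, 3.46165624e-02]), 'grip_force': 0.0, 'opening': 0.08549940955489135}
```

View pics/scene0.png

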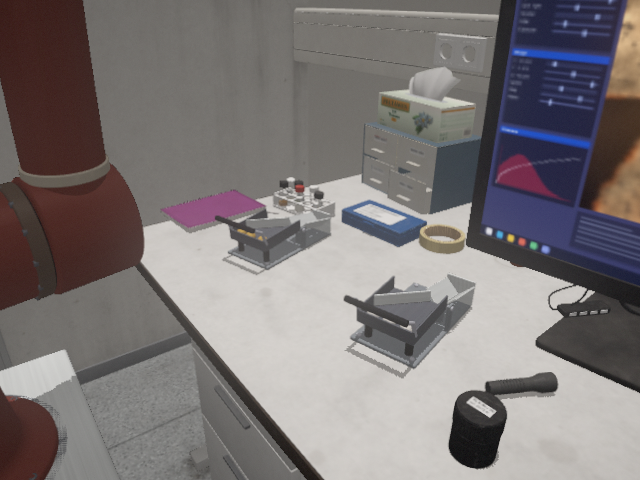

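View pics/top0.png

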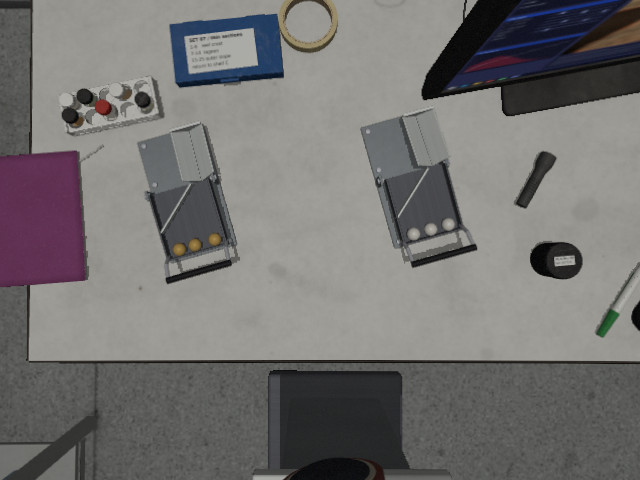

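The top view shows the brass feeder on the left, with balls at about (179,250), (195,244) and (214,239) and its black bar from about (166,279) to (231,264). The white feeder is on the right, with its bar at about (444,255). I'll measure the brass bar next.

```bash
cat > h.py <<'E'
import cv2,numpy as np
def K(r): return np.array([[r["fx"],0,r["cx"]],[0,r["fy"],r["cy"]],[0,0,1]])
def ray(r,px,z):
    p=cv2.undistortPoints(np.array(px,float).reshape(-1,1,2),K(r),np.array(r["D"])).reshape(-1,2)
    R=cv2.Rodrigues(np.array(r["rvec"]))[0]; c=-R.T@np.array(r["tvec"])
    d=np.c_[p,np.ones(len(p))]@R
    return c+d*((z-c[2])/d[:,2])[:,None]
def proj(r,P): return cv2.projectPoints(np.array(P,float).reshape(-1,1,3),np.array(r["rvec"]),np.array(r["tvec"]),K(r),np.array(r["D"]))[0].reshape(-1,2)
E
python3 - <<'E'
import pickle,numpy as np,cv2
from h import *
d=pickle.load(open("im0.pkl","rb"));r=d["top"];im=r["image"]
m=(im.max(2)<45).astype(np.uint8); m[:, :150]=0;m[:,245:]=0;m[:255]=0;m[290:]=0
n,l,s,c=cv2.connectedComponentsWithStats(m);i=1+s[1:,4].argmax();print(s[i],c[i])
y,x=np.where(l==i);rc=cv2.minAreaRect(np.c_[x,y].astype(np.float32));print(rc)
b=cv2.boxPoints(rc);e=[]
L=sorted([(np.linalg.norm(b[k]-b[(k+1)%4]),k) for k in range(4)])
e=[(b[k]+b[(k+1)%4])/2 for _,k in L[:2]]
W=ray(r,e,0.09);print(W,np.linalg.norm(W[0]-W[1]));mid=W.mean(0)
bar=W[0]-W[1];bar/=np.linalg.norm(bar)
if bar[1]<0: bar=-bar
fx=np.array([bar[1],-bar[0],0]);print("mid",mid,"fy",bar,"yaw",np.degrees(np.arctan2(fx[1],fx[0])))
pos=lambda x,y,z: np.array([mid[0],mid[1],0])+fx*(x+.135)+bar*y+[0,0,z]
print("scene proj",proj(d["scene"],[mid+.04*bar,mid-.04*bar]))
print("chan top",proj(r,[pos(.045,-.032,.042),pos(0,0.056,0),pos(0,-.056,0)]))
g=im.copy()
for p in proj(r,[pos(.0,-.032,.042),pos(.086,-.032,.036),mid]):cv2.circle(g,tuple(int(v) for v in p),1,(0,0,255),-1)
s=d["scene"]["image"].copy()
for p in proj(d["scene"],[mid+.04*bar,mid-.04*bar,pos(.086,-.032,.036)]):cv2.circle(s,tuple(int(v) for v in p),1,(0,0,255),-1)
cv2.imwrite("pics/c1.png",np.hstack([cv2.resize(g[110:290,120:260],None,fx=3,fy=3,interpolation=0)[:540],cv2.resize(s[190:325,200:295],None,fx=4,fy=4,interpolation=0)]))
from scipy.spatial.transform import Rotation as Ro
print(Ro.from_rotvec([-3.10354356e+00, -4.75080237e-01,7.8e-5]).as_matrix().round(3))
E
```

```text
[166 260  65  23 366] [197.72404372 271.16666667]
((198.02796936035156, 271.0959777832031), (5.559999465942383, 67.04000091552734), 73.73979187011719)
[[0.49155086 0.18452886 0.09      ]
 [0.46402846 0.27925156 0.09      ]] 0.09864011420326481
mid [0.47778966 0.23189021 0.09      ] fy [-0.27901826  0.9602858  -0.        ] yaw 16.20162035354342
scene proj [[219.16464642 217.99424481]
 [249.25531218 229.06872985]]
chan top [[191.68900349 153.13102467]
 [152.19707042 198.32006157]
 [218.41217412 179.17303856]]
[[ 0.954  0.299 -0.   ]
 [ 0.299 -0.954  0.002]
 [ 0.    -0.002 -1.   ]]
```

View pics/c1.png

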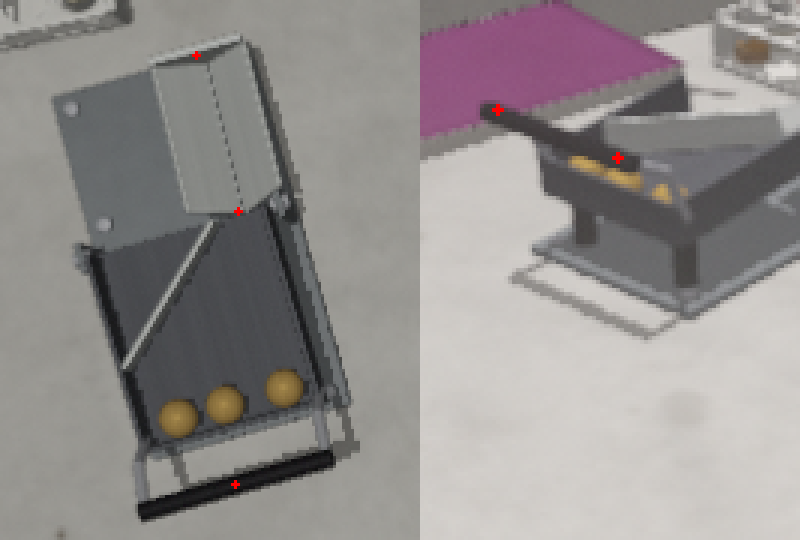

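The projected points match both views: bar middle (0.478, 0.232, 0.09), feeder yaw about 16°. I'll move toward it now.

```bash
cat > go.py <<'E'
import sys,numpy as np
from station import ctrl
from scipy.spatial.transform import Rotation as Ro
o=ctrl.get_obs();t=np.array([float(v) for v in sys.argv[1:4]]);yaw=np.radians(float(sys.argv[4]) if len(sys.argv)>4 else 16.2)
R=Ro.from_rotvec(o["tool_rot"]);y=np.array([np.cos(yaw),np.sin(yaw),0]);z=np.array([0,0,-1.]);G=Ro.from_matrix(np.c_[np.cross(y,z),y,z])
print(o["t"],o["tool_pos"].round(4),"shift",R.inv().apply(t-o["tool_pos"]).round(4),"turn",(R.inv()*G).as_rotvec().round(3),"q",o["q"].round(2),"F",o["contact_force"].round(1),o["opening"])
E
python3 -m jog '[[[0.04,-0.029,0],[0,0,-0.12]],[[0.08,-0.058,0],[0,0,-0.24]],[[0.12,-0.087,0],[0,0,-0.36]],[[0.16,-0.116,0],[0,0,-0.48]],[[0.2,-0.145,0],[0,0,-0.6]]]' 0.6 40
python3 go.py 0.478 0.232 0.15
```

```text
t: 0.6
tool_pos: [0.3351, -0.3963, 0.2308]
tool_rot: [-2.823, -1.378, -0.0]
contact_force: [1.0, -0.2, 1.0]
opening: 0.051
grip_force: 0.0
0.6 [ 0.3351 -0.3963  0.2308] shift [ 0.5832 -0.2737  0.0811] turn [-0.    -0.001 -0.945] q [-1.01 -0.2   1.86  0.    1.49 -0.35] F [ 1.  -0.2  1. ] 0.05099770553074212
```

```bash
python3 -m jog '[[[0.045,-0.021,0],[0,0,-0.1]],[[0.09,-0.042,0],[0,0,-0.2]],[[0.135,-0.063,0],[0,0,-0.3]],[[0.18,-0.084,0],[0,0,-0.4]],[[0.225,-0.105,0],[0,0,-0.5]]]'
python3 go.py 0.478 0.232 0.15
```

```text
t: 1.1
tool_pos: [0.3909, -0.1544, 0.2309]
tool_rot: [-2.395, -2.033, -0.0]
contact_force: [0.3, -0.3, 0.7]
opening: 0.051
grip_force: 0.0
1.1 [ 0.3909 -0.1544  0.2309] shift [0.3954 0.023  0.0809] turn [ 0.    -0.    -0.446] q [-0.55 -0.47  2.06  0.    1.55 -0.39] F [ 0.3 -0.3  0.7] 0.05099738611408943
```

```bash
python3 -m jog '[[[0.045,0.003,0],[0,0,-0.09]],[[0.09,0.006,0],[0,0,-0.18]],[[0.135,0.009,0],[0,0,-0.27]],[[0.18,0.012,0],[0,0,-0.36]],[[0.225,0.015,0],[0,0,-0.446]]]'
python3 go.py 0.478 0.232 0.15
```

```text
t: 1.6
tool_pos: [0.4431, 0.0649, 0.231]
tool_rot: [1.886, 2.512, -0.0]
contact_force: [-0.1, -0.7, -1.0]
opening: 0.051
grip_force: 0.0
1.6 [0.4431 0.0649 0.231 ] shift [0.1507 0.0801 0.081 ] turn [0. 0. 0.] q [-0.02 -0.39  2.01 -0.    1.53 -0.3 ] F [-0.1 -0.7 -1. ] 0.051019598956843576
```

```bash
python3 -m jog '[[[0.038,0.02,0.02],[0,0,0]],[[0.076,0.04,0.04],[0,0,0]],[[0.114,0.06,0.06],[0,0,0]],[[0.151,0.08,0.08],[0,0,0]],[[0.151,0.08,0.08],[0,0,0]]]'
python3 go.py 0.478 0.232 0.071
python3 - <<'E'
from station import optics
import cv2,numpy as np,pickle
t=optics.get_image("top");s=optics.get_image("scene")
cv2.imwrite("pics/a1.png",np.hstack([cv2.resize(t["image"][130:310,120:260],None,fx=3,fy=3,interpolation=0),cv2.resize(s["image"][160:295,190:280],None,fx=4,fy=4,interpolation=0)]))
E
```

```text
t: 2.1
tool_pos: [0.4762, 0.2331, 0.1467]
tool_rot: [-1.882, -2.509, 0.009]
contact_force: [-0.5, -1.0, -0.2]
opening: 0.0512
grip_force: 0.0
2.1 [0.4762 0.2331 0.1467] shift [-0.0016  0.002   0.0757] turn [-0.008 -0.001  0.001] q [ 0.31 -0.1   1.91  0.    1.34  0.03] F [-0.5 -1.  -0.2] 0.0512020181740916
```

View pics/a1.png

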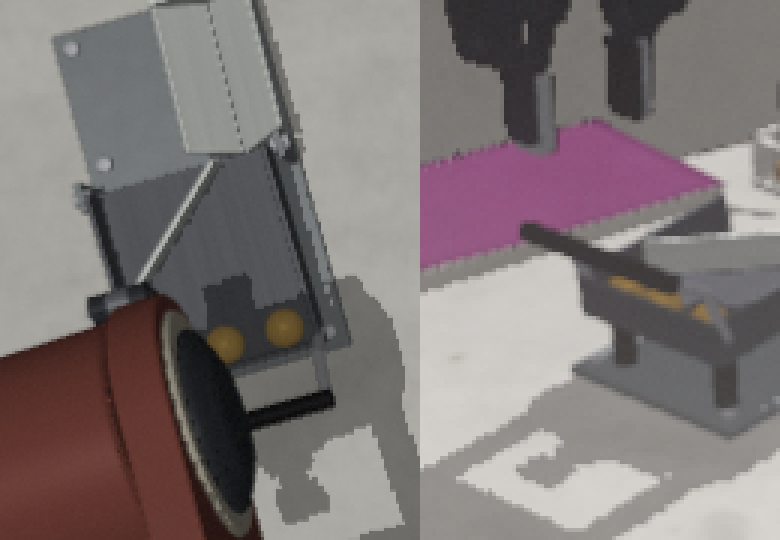

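The fingers straddle the bar, front and back. I'll descend and close.

```bash
python3 -m jog '[[[0,0,0.02],[0,0,0]],[[0,0,0.04],[0,0,0]],[[0,0,0.06],[0,0,0]],[[0,0,0.079],[0,0,0]],[[0,0,0.079],[0,0,0]]]'
python3 go.py 0.478 0.232 0.071
python3 -m jog '[[[0,0,0],[0,0,0]],[[0,0,0],[0,0,0]],[[0,0,0],[0,0,0]],[[0,0,0],[0,0,0]],[[0,0,0],[0,0,0]]]' 0 30
python3 go.py 0.478 0.232 0.071
```

```text
t: 2.7
tool_pos: [0.477, 0.2283, 0.0704]
tool_rot: [-1.892, -2.505, 0.006]
contact_force: [0.1, -0.6, -0.0]
opening: 0.051
grip_force: 0.0
2.7 [0.477  0.2283 0.0704] shift [ 0.0033  0.002  -0.0006] turn [-0.004  0.    -0.006] q [ 0.31 -0.02  1.96 -0.    1.2   0.03] F [ 0.1 -0.6 -0. ] 0.0510092846392871
t: 3.2
tool_pos: [0.4795, 0.2301, 0.0742]
tool_rot: [1.89, 2.508, 0.001]
contact_force: [-2.3, -2.7, 6.3]
opening: 0.0087
grip_force: 29.5
3.2 [0.4795 0.2301 0.0742] shift [ 0.0022 -0.0009  0.0032] turn [ 0.002  0.001 -0.004] q [ 0.31 -0.02  1.96 -0.    1.2   0.03] F [-2.3 -2.7  6.3] 0.008710866858901446
```

Run:
```python
from station import optics
import cv2,numpy as np,pickle
s=optics.get_image("scene")
cv2.imwrite("pics/a2.png",cv2.resize(s["image"][170:290,190:310],None,fx=5,fy=5,interpolation=cv2.INTER_CUBIC))
```

```text
(no output)
```

View pics/a2.png

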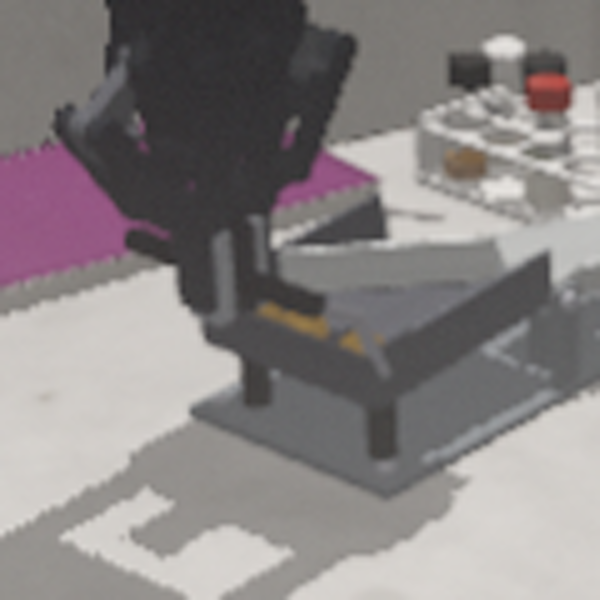

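The fingers hold the bar near its middle, clear of the tray's back wall. I'll lift along the hinge arc.

```bash
python3 -m jog '[[[0,0.001,-0.0027],[0,0,0]],[[0,0.002,-0.0053],[0,0,0]],[[0,0.003,-0.008],[0,0,0]],[[0,0.004,-0.0106],[0,0,0]],[[0,0.0052,-0.0133],[0,0,0]]]'
python3 -m jog '[[[0,0.0012,-0.0025],[0,0,0]],[[0,0.0025,-0.005],[0,0,0]],[[0,0.0038,-0.0076],[0,0,0]],[[0,0.005,-0.0101],[0,0,0]],[[0,0.0064,-0.0127],[0,0,0]]]'
python3 go.py 0.478 0.232 0.071
python3 - <<'E'
from station import optics
import cv2,numpy as np,pickle
t=optics.get_image("top");s=optics.get_image("scene")
cv2.imwrite("pics/a3.png",np.hstack([cv2.resize(t["image"][110:290,120:260],None,fx=3,fy=3,interpolation=0),cv2.resize(s["image"][160:295,220:310],None,fx=4,fy=4,interpolation=0)]))
E
```

```text
t: 3.75
tool_pos: [0.4833, 0.2312, 0.0852]
tool_rot: [-1.891, -2.508, 0.002]
contact_force: [0.2, -2.4, -3.2]
opening: 0.0089
grip_force: 29.1
t: 4.25
tool_pos: [0.4892, 0.233, 0.0983]
tool_rot: [-1.89, -2.508, 0.003]
contact_force: [-2.6, -4.3, -2.6]
opening: 0.0085
grip_force: 29.1
4.25 [0.4892 0.233  0.0983] shift [ 0.0022 -0.011   0.0273] turn [-0.002  0.001 -0.004] q [ 0.31 -0.02  1.92 -0.    1.25  0.03] F [-2.6 -4.3 -2.6] 0.00853500716522852
```

View pics/a3.png

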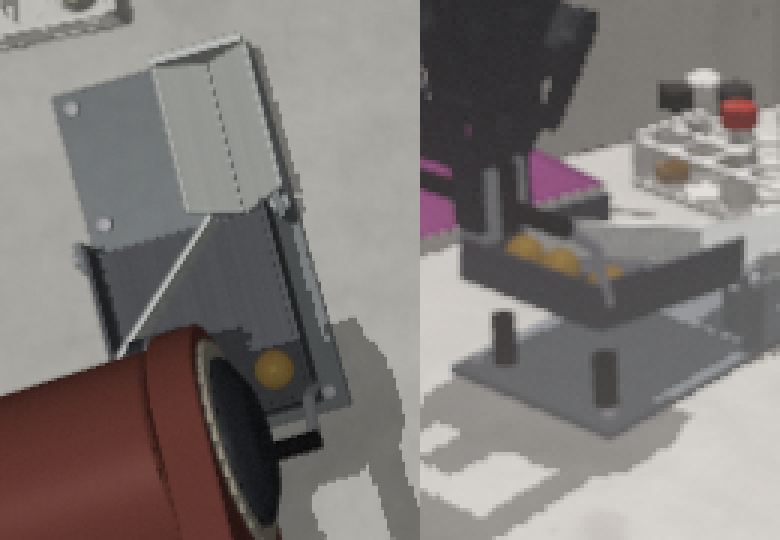

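The tray is up about 0.2 rad, following the bar, and the balls are just starting to move. I'll go on to about 0.3, hold, and count the balls in the groove.

```bash
cat > balls.py <<'E'
from station import optics
import cv2,numpy as np,sys
from h import *
t=optics.get_image("top");im=t["image"];hsv=cv2.cvtColor(im,cv2.COLOR_BGR2HSV)
m=cv2.inRange(hsv,(12,90,90),(30,255,255));m[:,:140]=0;m[:,250:]=0;m[:110]=0;m[290:]=0
n,l,s,c=cv2.connectedComponentsWithStats(m)
fx=np.array([.9603,.279,0]);fy=np.array([-.279,.9603,0]);mid=np.array([.4778,.2319,0])
for i in range(1,n):
    if s[i,4]>8:
        w=ray(t,[c[i]],.045)[0]-mid;print(s[i,4],c[i].round(0),"feeder",(w@fx-.135).round(3),(w@fy).round(3))
if len(sys.argv)>1:
    q=optics.get_image("scene")
    cv2.imwrite(sys.argv[1],np.hstack([cv2.resize(im[110:290,120:260],None,fx=3,fy=3,interpolation=0),cv2.resize(q["image"][160:295,220:310],None,fx=4,fy=4,interpolation=0)]))
E
python3 -m jog '[[[0,0.0015,-0.0024],[0,0,0]],[[0,0.003,-0.0048],[0,0,0]],[[0,0.0045,-0.0072],[0,0,0]],[[0,0.006,-0.0096],[0,0,0]],[[0,0.0077,-0.012],[0,0,0]]]'
python3 balls.py
python3 -m jog '[[[0,0,0],[0,0,0]],[[0,0,0],[0,0,0]],[[0,0,0],[0,0,0]],[[0,0,0],[0,0,0]],[[0,0,0],[0,0,0]]]'
python3 balls.py
python3 -m jog '[[[0,0,0],[0,0,0]],[[0,0,0],[0,0,0]],[[0,0,0],[0,0,0]],[[0,0,0],[0,0,0]],[[0,0,0],[0,0,0]]]'
python3 balls.py pics/a4.png
```

```text
t: 4.85
tool_pos: [0.4962, 0.235, 0.1105]
tool_rot: [-1.89, -2.508, 0.005]
contact_force: [-5.2, -5.6, 0.4]
opening: 0.0089
grip_force: 29.2
119 [197. 171.] feeder 0.016 -0.033
123 [190. 195.] feeder -0.017 -0.013
87 [181. 208.] feeder -0.033 0.007
t: 5.4
tool_pos: [0.4964, 0.235, 0.1109]
tool_rot: [-1.89, -2.508, 0.004]
contact_force: [-6.3, -5.5, 2.5]
opening: 0.0091
grip_force: 29.4
237 [189. 140.] feeder 0.065 -0.034
115 [196. 165.] feeder 0.025 -0.033
t: 5.95
tool_pos: [0.4964, 0.235, 0.1109]
tool_rot: [-1.89, -2.508, 0.004]
contact_force: [-6.1, -6.1, 3.2]
opening: 0.009
grip_force: 29.4
354 [191. 146.] feeder 0.055 -0.034
```

View pics/a4.png

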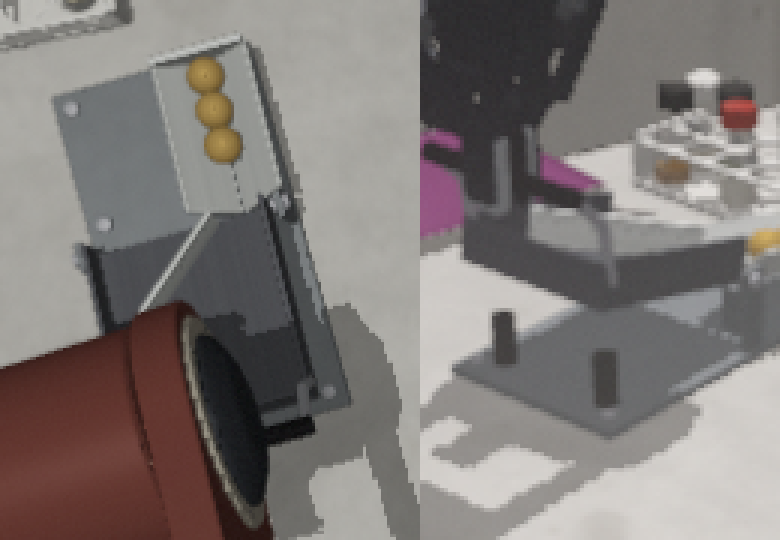

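All three balls lie in the groove in single file, at crop pixels (206,75), (213,110) and (222,146). I'll lower the tray along the same arc, slowing at the end.

```bash
python3 -m jog '[[[0,-0.0017,0.0024],[0,0,0]],[[0,-0.0033,0.0048],[0,0,0]],[[0,-0.0048,0.0072],[0,0,0]],[[0,-0.0063,0.0096],[0,0,0]],[[0,-0.0077,0.012],[0,0,0]]]'
python3 -m jog '[[[0,-0.0014,0.0026],[0,0,0]],[[0,-0.0026,0.0051],[0,0,0]],[[0,-0.0039,0.0076],[0,0,0]],[[0,-0.0052,0.0102],[0,0,0]],[[0,-0.0064,0.0127],[0,0,0]]]'
python3 -m jog '[[[0,-0.0008,0.0018],[0,0,0]],[[0,-0.0016,0.0036],[0,0,0]],[[0,-0.0023,0.0054],[0,0,0]],[[0,-0.003,0.0072],[0,0,0]],[[0,-0.0036,0.0085],[0,0,0]]]'
python3 -m jog '[[[0,-0.0004,0.001],[0,0,0]],[[0,-0.0008,0.002],[0,0,0]],[[0,-0.0011,0.003],[0,0,0]],[[0,-0.0014,0.0039],[0,0,0]],[[0,-0.0016,0.0048],[0,0,0]]]'
python3 -m jog '[[[0,0,0],[0,0,0]],[[0,0,0],[0,0,0]],[[0,0,0],[0,0,0]]]'
python3 balls.py pics/a5.png
```

```text
t: 6.55
tool_pos: [0.4897, 0.2331, 0.0994]
tool_rot: [1.891, 2.509, -0.001]
contact_force: [-5.2, -6.1, 4.3]
opening: 0.0089
grip_force: 29.5
t: 7.05
tool_pos: [0.4838, 0.2314, 0.0866]
tool_rot: [1.89, 2.508, -0.0]
contact_force: [-3.8, -4.5, 2.7]
opening: 0.0084
grip_force: 29.7
t: 7.55
tool_pos: [0.4807, 0.2305, 0.078]
tool_rot: [1.89, 2.508, 0.001]
contact_force: [-2.9, -4.9, 1.7]
opening: 0.0088
grip_force: 29.8
t: 8.05
tool_pos: [0.4795, 0.2302, 0.0743]
tool_rot: [1.89, 2.508, 0.001]
contact_force: [-4.4, -6.4, 9.5]
opening: 0.0086
grip_force: 30.7
t: 8.35
tool_pos: [0.4795, 0.2302, 0.0743]
tool_rot: [1.89, 2.508, 0.001]
contact_force: [-3.6, -5.2, 5.9]
opening: 0.0085
grip_force: 30.3
354 [191. 146.] feeder 0.055 -0.034
```

View pics/a5.png

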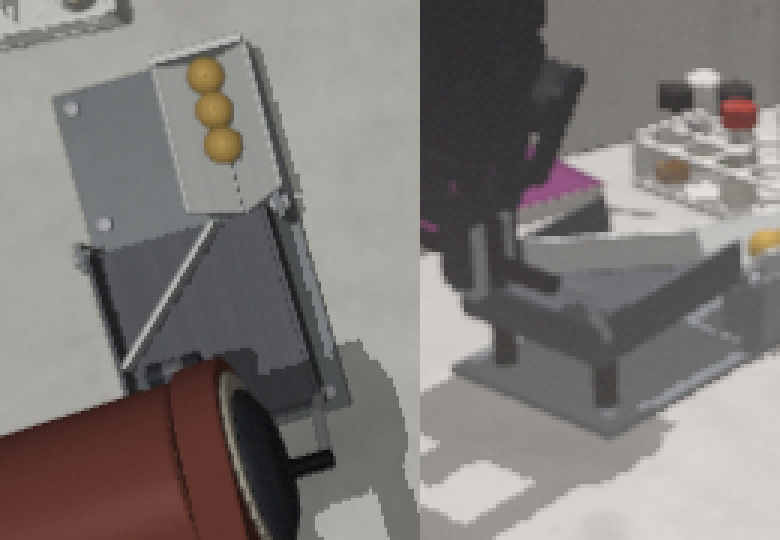

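The tray is back on its rest: same height as at grasp, and the contact force has returned to its grasp value. I'll release and retreat upward.

```bash
python3 -m jog '[[[0,0,0],[0,0,0]],[[0,0,0],[0,0,0]],[[0,0,0],[0,0,0]],[[0,0,0],[0,0,0]],[[0,0,0],[0,0,0]]]' 0.6
python3 -m jog '[[[0,0,-0.015],[0,0,0]],[[0,0,-0.04],[0,0,0]],[[0,0,-0.07],[0,0,0]],[[0,0,-0.1],[0,0,0]],[[0,0,-0.12],[0,0,0]]]'
python3 -m jog '[[[-0.03,-0.01,0],[0,0,0]],[[-0.07,-0.02,0],[0,0,0]],[[-0.11,-0.03,0],[0,0,0]],[[-0.15,-0.04,0],[0,0,0]],[[-0.15,-0.04,0],[0,0,0]]]'
python3 balls.py pics/a6.png
```

```text
t: 8.95
tool_pos: [0.4787, 0.2303, 0.0723]
tool_rot: [-1.891, -2.509, -0.001]
contact_force: [-0.5, -0.2, 0.0]
opening: 0.051
grip_force: 0.0
t: 9.45
tool_pos: [0.4797, 0.2305, 0.1963]
tool_rot: [1.889, 2.507, 0.006]
contact_force: [0.4, 1.0, -0.2]
opening: 0.0514
grip_force: 0.0
t: 9.95
tool_pos: [0.482, 0.0714, 0.1937]
tool_rot: [1.897, 2.502, 0.0]
contact_force: [-0.6, 0.6, 1.0]
opening: 0.0514
grip_force: 0.0
352 [191. 146.] feeder 0.055 -0.034
```

View pics/a6.png

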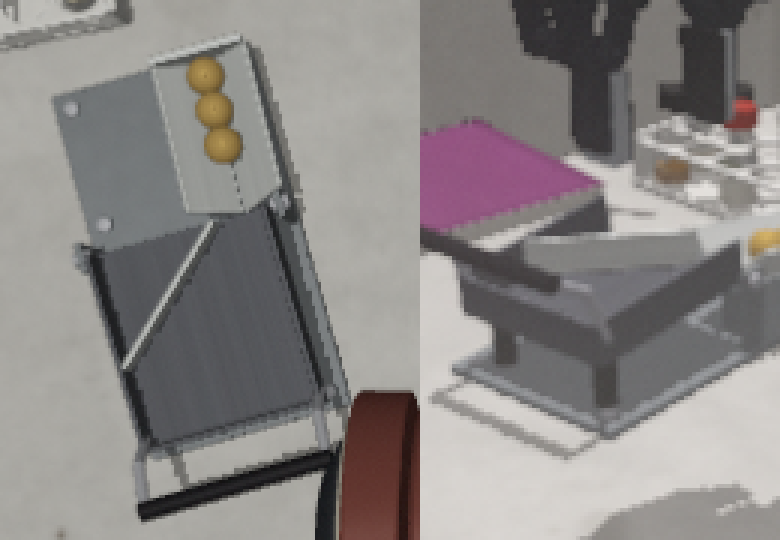

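The tray sits on its rest with its bar where it started, all three balls are in the groove, and the arm is clear.

```bash
python3 -c "
from station import job
print(job.finish_job())"
```

```text
the job is handed in; nothing more can be done
None
```

The three brass balls are in the V-groove in single file, the tray is back on its rest and released, the white feeder was not touched, and I handed the job in at about 10 s of robot time (no verdict was returned).

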